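Unlock the drilling jig and run the wooden block under the drill guide

ROBOT

A 6-joint arm with a two-finger parallel gripper is mounted at the origin on the work surface. World frame = base frame: x ahead of the robot, y to its left, z up, the work surface at z = 0. Lengths are in m, angles in rad, forces in N, time in s.
With the tool pointing down it reaches from about 0.425 to 0.95 m from the base axis. Payload 3.5 kg.
Tool frame: the origin (TCP) lies midway between the tips of the shut fingers; the grasp point (between the pads) lies 19 mm behind it; y points along the fingers, x is the direction in which the jaws open and shut, and the axes are right-handed (so a half turn about y gives the same grasp; the last joint's range is limited). The gripper opens to 85 mm and grips with 20 to 120 N. Pads are 22 mm wide; open, the fingers measure 114 mm over their backs; the gripper's body (76 mm by 85 mm) begins 54 mm behind the grasp point. The pads swing forward as they close: fully open they stand 13 mm farther back than shut.
Start: joints at [-1.303, 0.286, 1.577, -0, 1.279, -0.15], TCP at [0.274, -0.617, 0.231] pointing down, gripper open.
Joint ranges: [-2.77, 2.77], [-0.9, 2.22], [0.21, 2.48], [-1.53, 4.67], [0.24, 2.81], [-2.84, 2.84]. Speed limits (rad/s): [2.79, 2.79, 3.14, 3.14, 3.14, 3.14].

INTERFACE

Orientations are given as a unit quaternion [x, y, z, w].
In Python, from plant import ctrl, viewer gives the robot as it stands.
- The arm moves only by the tool step_arm, never from a script. Its argument "rows" is a list of rows, each a list of 3 entries, a list of its own where there are three numbers: the turn, a rotation vector about the tool's x, y, z in degrees, then the shift along the tool's x, y, z in mm, then the closure, from 0 (fully open) to 1 (shut). A call has 1 to 10 rows; each row is the pose to reach, as a shift and turn from the pose commanded when the call began, along the tool's axes at that moment; what a row does not reach only later rows make up. A row lasts 1/12 s, in which the tool goes at most 41.7 mm and 7.16 degrees, less where a joint would pass 70% of its speed; a pose out of reach is approached as far as the arm can. A call with a gripper value outside its range is refused whole. The fingers move at their own pace and stop on an object; "newtons" is the grip in N (left out, the last holds). Time passes only in rows, so rows that repeat a pose let the fingers close. It gives the time, the measured TCP pose, the force and the opening at its end, in the units of the state.
- ctrl.get_state(): the state, without advancing time (a new reading comes with each control period).
- viewer.read_camera(name): name is "side" or "top" or "wrist"; returns (picture, depth): 400x640x3 uint8, red, green, blue; 400x640 float32, m along the optical axis (not along the pixel's ray), 0 where there is no reading.
- viewer.calibration(name): a dict with "K" (3x3 intrinsics, pixels), "D" ([k1, k2, p1, p2, k3] as OpenCV has them; the pictures are not rectified), "R" (3x3) and "t" (3): a world point X has camera coordinates R X + t. Camera axes: x right, y down, z forward; pixel columns grow to the right and rows downward; lengths in m; the calibration is good to about 2 mm. A picture is of the moment at which its call begins: read the wrist's pose just before it. calibration takes no time and is no camera call; for the wrist camera it gives the pose at the moment of the call.
- ctrl.sign_off(): hands the job in, once; it reports no verdict.
The state is a dict: "time": time; "qpos": joint angles; "dq": joint speeds; "joint_efforts": joint torques, N m; "eef_pos": TCP position; "tcp_rot": TCP orientation; "contact_force": force on the tool from outside, world axes, zero at the start; "wrist_torque": the same for the moment, N m; "opening": opening from 0.0 (shut) to 1.0 (fully open).
Only numpy, scipy, OpenCV 4.12 (cv2) and the standard library are available. Lean on these libraries where they do the work, as an engineer would, in place of code of your own. Each camera call takes 0.05 s, during which the arm holds its last target.

TASK

Two green drilling jigs stand on the bench. On the one that holds the wooden block, draw the red lock slide all the way out to free the carriage, then push the carriage by its black grip all the way forward, so that the block is under the yellow drill guide bridge and the carriage is against its stop. Leave the lock drawn out, and leave the jig with the grey block as it is.

Things in the scene. Friction and masses are not known exactly. Their poses are not given: they have to be found in the camera images.
- wood_jig: Fixed drilling jig with the WOODEN block: green base x -140..110, y -55..55 mm (12 thick), lock pad y 55..145 at x -65..5. Origin on bench top, on the centre line; +x: carriage travel, towards the yellow bridge (x 30..70, y -54..54, top z 86), within about 20 deg of the robot's x; +y: lock's way out; z up. With the lock in, its tongue sits between two lugs of the carriage, which can rattle 7 mm.
- wood_lock (a joint): Lock slide of that jig, m along jig +y: 0 in (starts 0 to 0.004), 0.035 fully out; carriage free from 0.014. Upright red grip tab 14 (x) x 24 (y) mm, z 32 to 70 mm, its centre at jig x = -30 mm, y = 80 mm + this value. Dark keeper over the bar, y 54..65, top z 37. About 2 N of friction; stays where it is left.
- wood_carriage (a joint): Carriage of that jig, m along jig +x: starts within 0.005 of 0; 0.090 fully forward at its stop, block under bridge. Plate top z 32 mm. Upright black grip tab 24 (x) x 14 (y) mm, z 32 to 75 mm, its centre at jig x = -105 mm + this value, y = 0. Pale wooden block 50 x 50 mm, top z 62, clamped with its near face 40 mm ahead of the tab's centre. About 2 N of friction; stays put.
- grey_lock (a joint): Lock slide of the other jig, which looks and measures the same but holds a dark grey block; 0 in, 0.035 fully out, in m; starts at 0 to 0.004. To be left in. The two jigs stand side by side, one to the left and one to the right of the robot's x axis; which is which varies.

How it is judged:
On the way, in this order (a step that is already met when the one before it is completed fails the run):
1. the wooden block's lock is drawn out while its carriage still stands at its start (value of joint wood_lock above 0.025 m and value of joint wood_carriage below 0.03 m), for 0.2 s.
2. the carriage is fully forward under the drill guide (value of joint wood_carriage above 0.078 m), for 0.2 s.
At the end, for the whole second after the job is handed in: The carriage with the wooden block is within 12 mm of its forward stop, its lock is still drawn out (within 13 mm of fully out), both at rest, and the grey block's lock is still in (not drawn more than 12 mm) (value of joint wood_carriage above 0.078 m and value of joint wood_lock above 0.022 m and value of joint grey_lock below 0.012 m and velocity of joint wood_lock between -0.02 and 0.02 m/s and velocity of joint wood_carriage between -0.02 and 0.02 m/s); the robot touches nothing.
It fails at once if the lock of the jig with the grey block is drawn (value of joint grey_lock above 0.012 m).
It also fails if it takes over 45 s, if anything falls off the work surface, if the arm or the gripper's body presses on something with over 40 N, if the wrist force passes 120 N, or if a joint passes its speed limit or range.

## Working session

There is one attempt and no reset: what is moved stays moved. The work goes in short steps, Python scripts to look and compute and a tool call to move; the robot and the scene stay as the last step left them, time stands still between calls to the robot, and variables do not carry over. Pictures are saved under pics/ and viewed, and the job is handed in when it is done.

Besides the shell and the picture viewer there is one more tool, called after "Call:" as a command line: name --argument value ..., lists and objects as JSON in quotes. step_arm: Moves the arm, as the interface text tells. Its arguments: {"type":"object","properties":{"rows":{"type":"array"},"newtons":{"type":"number"}},"required":["rows"]}

```bash
mkdir -p pics; ls; python3 - <<'E'
from plant import ctrl, viewer
import cv2
for n in ["top","side"]:
    p,d=viewer.read_camera(n); cv2.imwrite(f"pics/{n}0.png",p[:,:,::-1])
    c=viewer.calibration(n); print(n,c)
s=ctrl.get_state(); print(s)
E
```

```text
pics
top {'K': array([[483.23704213,   0.        , 317.04041452],
       [  0.        , 483.23704213, 194.3917704 ],
       [  0.        ,   0.        ,   1.        ]]), 'D': array([-0.08945643,  0.        ,  0.        ,  0.        ,  0.        ]), 'R': array([[ 0.00677661, -0.99976487,  0.0205979 ],
       [-0.98822221, -0.00984459, -0.15270869],
       [ 0.15287556, -0.01932046, -0.98805657]]), 't': array([0.02352853, 0.56056019, 0.90806916])}
side {'K': array([[499.16908999,   0.        , 319.27305701],
       [  0.        , 499.16908999, 201.48830076],
       [  0.        ,   0.        ,   1.        ]]), 'D': array([0.03656184, 0.        , 0.        , 0.        , 0.        ]), 'R': array([[-0.84837434, -0.52898905, -0.020774  ],
       [-0.2819812 ,  0.4847464 , -0.82795382],
       [ 0.44804863, -0.6965569 , -0.56041137]]), 't': array([0.4711842 , 0.18990188, 0.95284693])}
{'time': 0.1, 'qpos': array([-1.30298520e+00,  2.87108915e-01,  1.57802232e+00,  1.66661361e-05,
        1.27862802e+00, -1.49997770e-01]), 'dq': array([-0.00046559, -0.00103273, -0.00382666,  0.00188619, -0.00082501,
        0.00064255]), 'joint_efforts': array([ 8.69451433e-04, -4.07295477e+01, -2.93700153e+01, -1.47798628e-04,
        3.40003891e-03,  6.71796997e-06]), 'eef_pos': array([ 0.27375976, -0.616341  ,  0.23006877]), 'tcp_rot': array([-0.59230918,  0.38600526, -0.38486756,  0.59333526]), 'contact_force': array([ 0.39567633,  1.50367131, -1.11200798]), 'wrist_torque': array([ 0.0189608 , -0.03329442,  0.00449853]), 'opening': 1.000492482869639}
```

View pics/top0.png

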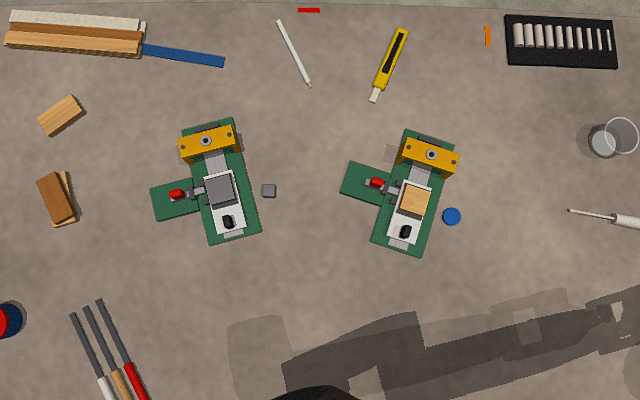

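View pics/side0.png

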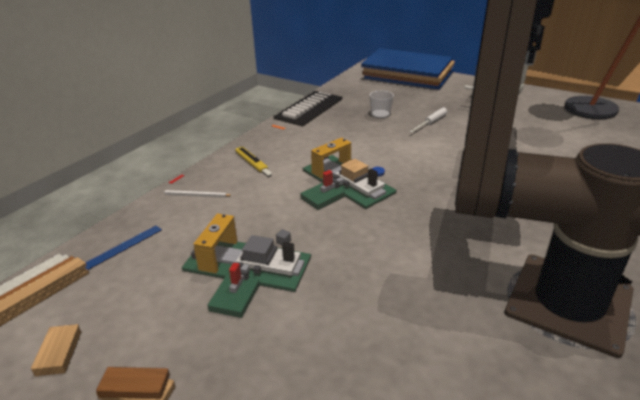

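The wooden block is on the right-hand jig in the top view. Its red tab is near (377,182), its black grip near (405,232) and its bridge near (431,156). Next I'll measure these.

```bash
cat > h.py <<'E'
import numpy as np, cv2
from plant import ctrl, viewer
from scipy.spatial.transform import Rotation as Ro
def ray(c,uv,z):
    p=cv2.undistortPoints(np.array([[uv]],float),c['K'],c['D'])[0,0]
    d=c['R'].T@np.array([p[0],p[1],1.]); o=-c['R'].T@c['t']
    return o+d*(z-o[2])/d[2]
def cloud(c,d):
    v,u=np.mgrid[0:400,0:640]
    p=cv2.undistortPoints(np.stack([u.ravel(),v.ravel()],1).astype(float)[:,None],c['K'],c['D'])[:,0]
    P=np.c_[p,np.ones(len(p))]*d.reshape(-1,1)
    return ((P-c['t'])@c['R']).reshape(400,640,3)
E
python3 - <<'E'
from h import *
c=viewer.calibration("top"); p,d=viewer.read_camera("top")
X=cloud(c,d); hsv=cv2.cvtColor(p,cv2.COLOR_RGB2HSV); H,S,V=[hsv[...,i].astype(int) for i in range(3)]
box=np.zeros((400,640),bool); box[120:265,330:470]=1
np.set_printoptions(precision=4,suppress=True)
Z=X[...,2]
M={'red':((H<8)|(H>172))&(S>150)&(V>60)&box,'black':(V<50)&box,'yellow':(H>15)&(H<30)&(S>190)&(V>120)&box,'green':(H>60)&(H<90)&(S>100)&box}
for k,m in M.items():
    n,l,st,ce=cv2.connectedComponentsWithStats(m.astype(np.uint8))
    i=1+np.argmax(st[1:,4]); q=l==i; z=Z[q]
    print(k,st[i],ce[i],'z pct',np.percentile(z,[5,50,95]))
    if k!='green':
        top=q&(Z>np.percentile(z,90)-.006)
        print('  top mean',X[top].mean(0),top.sum(), cv2.minAreaRect((X[top][:,:2]*1000).astype(np.float32)))
    else:
        print('  ',X[q].mean(0))
b=(H>8)&(H<25)&(S>60)&box&(abs(Z-.062)<.006)
print('block',X[b].mean(0),b.sum(),cv2.minAreaRect((X[b][:,:2]*1000).astype(np.float32)))
s=ctrl.get_state(); print(s['time'],Ro.from_quat(s['tcp_rot']).as_matrix())
cv2.imwrite("pics/crop.png",cv2.resize(p[110:270,320:480,::-1],None,fx=3.7,fy=3.7,interpolation=cv2.INTER_CUBIC))
E
```

```text
red [370 177  15  12 120] [376.3333 182.1   ] z pct [0.0415 0.0683 0.0718]
  top mean [ 0.5835 -0.0865  0.0692] 86 ((583.7598876953125, -86.39276123046875), (22.722286224365234, 14.685638427734375), 68.54451751708984)
black [399 225  13  13 106] [404.8585 231.1604] z pct [0.0501 0.0727 0.0765]
  top mean [ 0.4876 -0.1406  0.0737] 76 ((487.5163269042969, -140.5224609375), (12.737907409667969, 23.78373908996582), 70.26895141601562)
yellow [402 137  58  36 963] [430.1942 154.3115] z pct [0.0791 0.0818 0.0843]
  top mean [ 0.6341 -0.1885  0.0846] 957 ((560.3783569335938, -76.81744384765625), (105.53280639648438, 366.52764892578125), 33.61597442626953)
green [ 340  160  104   98 3087] [390.7376 199.8711] z pct [0.0092 0.0131 0.0207]
   [ 0.5545 -0.1219  0.0189]
block [ 0.5516 -0.1617  0.0615] 697 ((568.1736450195312, -142.8255615234375), (114.2432861328125, 159.4781951904297), 54.34254455566406)
0.15 [[ 0.4057 -0.0005  0.914 ]
 [-0.914   0.0018  0.4057]
 [-0.0018 -1.      0.0003]]
```

View pics/crop.png

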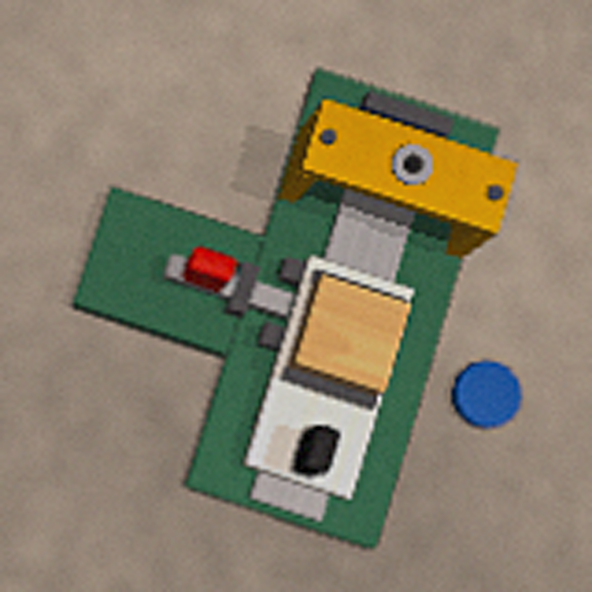

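Every measurement agrees with the given sizes. Grip to bridge is 154 mm (155 expected), tab tops are at z 69 and 74 mm, and jig yaw is about -18.3°. Jig origin comes out at about (0.587, -0.173). I'll move over the red tab with the jaws along jig x.

Call:
step_arm --rows '[[[0,-3,0],[-20,4,28],0],[[0,-6,0],[-45,9,62],0],[[0,-9,0],[-70,14,97],0],[[0,-12,0],[-95,19,132],0],[[0,-15,0],[-120,24,167],0],[[0,-18,0],[-145,28,201],0],[[0,-21,0],[-165,32,229],0],[[0,-24,0],[-180,35,250],0],[[0,-24,0],[-180,35,250],0]]'

```text
time: 0.9
eef_pos: [0.4308, -0.3461, 0.1949]
tcp_rot: [-0.66, 0.252, -0.251, 0.662]
contact_force: [-0.3, -0.3, 0.4]
opening: 1.002
```

```bash
cat >> h.py <<'E'
def go(xyz,yaw,s=None):
    s=s or ctrl.get_state(); R=Ro.from_quat(s['tcp_rot']).as_matrix()
    y=np.radians(yaw); x=np.array([np.cos(y),np.sin(y),0]); d=np.array([0,0,-1.]); T=np.c_[x,d,np.cross(x,d)]
    print('t',s['time'],'pos',s['eef_pos'].round(4),'yaw',np.degrees(np.arctan2(R[1,0],R[0,0])).round(2),'F',s['contact_force'].round(1),'op',round(s['opening'],3))
    print(' turn',np.degrees(Ro.from_matrix(R.T@T).as_rotvec()).round(2),'shift',(1000*R.T@(np.array(xyz)-s['eef_pos'])).round(1))
E
python3 -c "
from h import *
go((.5833,-.0868,.13),-18.3)"
```

```text
t 0.9 pos [ 0.4308 -0.3461  0.1949] yaw -41.68 F [-0.3 -0.3  0.4] op 1.002
 turn [ -0.15 -23.38  -0.15] shift [-58.3  65.7 294.9]
```

Call:
step_arm --rows '[[[0,-3,0],[-6,5,30],0],[[0,-6,0],[-13,11,67],0],[[0,-9,0],[-20,18,104],0],[[0,-12,0],[-28,26,141],0],[[0,-15,0],[-35,34,178],0],[[0,-18,0],[-43,43,215],0],[[0,-21,0],[-50,53,252],0],[[0,-23.4,0],[-56,62,282],0],[[0,-23.4,0],[-58,66,295],0],[[0,-23.4,0],[-58,66,295],0]]'

```text
time: 1.73
eef_pos: [0.5841, -0.0912, 0.1288]
tcp_rot: [-0.698, 0.115, -0.113, 0.698]
contact_force: [-0.3, -0.8, -0.7]
opening: 1.0
```

```bash
python3 - <<'E'
from h import *
go((.5833,-.0868,.040),-18.3)
c=viewer.calibration("wrist"); p,d=viewer.read_camera("wrist")
cv2.imwrite("pics/w1.png",p[...,::-1])
X=cloud(c,d); hsv=cv2.cvtColor(p,cv2.COLOR_RGB2HSV); H,S,V=[hsv[...,i].astype(int) for i in range(3)]
m=((H<8)|(H>172))&(S>150)&(V>60)
n,l,st,ce=cv2.connectedComponentsWithStats(m.astype(np.uint8)); i=1+np.argmax(st[1:,4]); q=l==i
Z=X[...,2]; print(st[i],np.percentile(Z[q],[5,50,95])); t=q&(Z>np.percentile(Z[q],90)-.005)
print(X[t].mean(0), cv2.minAreaRect((X[t][:,:2]*1000).astype(np.float32)))
v,u=np.nonzero(t); print('ray',ray(c,(u.mean(),v.mean()),.07))
E
```

```text
t 1.7333 pos [ 0.5841 -0.0912  0.1288] yaw -18.54 F [-0.3 -0.8 -0.7] op 1.0
 turn [-0.   -0.24 -0.14] shift [-2.  88.8  3.9]
[305 180  20  44 829] [0.04549489 0.06885944 0.07022824]
[ 0.58487773 -0.08498994  0.06995067] ((594.8427124023438, -54.19488525390625), (90.17157745361328, 12.961899757385254), 71.74171447753906)
ray [ 0.58493312 -0.08486015  0.07      ]
```

View pics/w1.png

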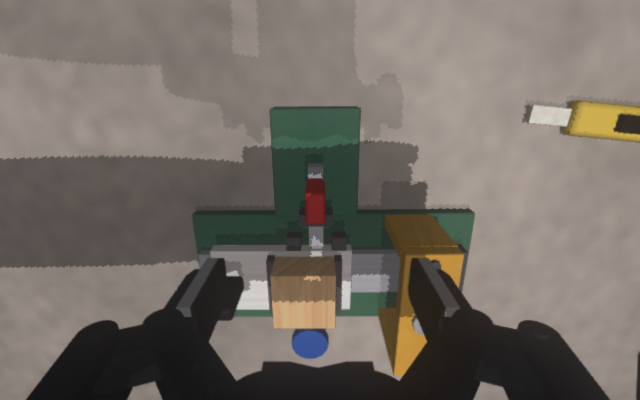

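The wrist view shows the red tab at (315,202), aligned with the tool, with both fingers clear of it. I'll descend partway, settle and recheck.

Call:
step_arm --rows '[[[0,0,0],[0,15,1],0],[[0,0,0],[0,30,1],0],[[0,0,0],[0,38,1],0],[[0,0,0],[0,38,1],0],[[0,0,0],[0,38,1],0]]'

```text
time: 2.2
eef_pos: [0.5838, -0.0934, 0.0924]
tcp_rot: [0.698, -0.116, 0.115, -0.698]
contact_force: [-0.1, 0.1, 0.3]
opening: 1.001
```

```bash
python3 -c "
from h import *
go((.584,-.0858,.040),-18.4)"
```

```text
t 2.2 pos [ 0.5838 -0.0934  0.0924] yaw -18.78 F [-0.1  0.1  0.3] op 1.001
 turn [ 0.02 -0.38 -0.03] shift [-2.3 52.4  7.3]
```

Call:
step_arm --rows '[[[0,0,0],[-2,5,7],0],[[0,-0.4,0],[-2,20,7],0],[[0,-0.4,0],[-2,36,7],0],[[0,-0.4,0],[-2,48,7],0],[[0,-0.4,0],[-2,52,7],0],[[0,-0.4,0],[-2,52,7],0],[[0,-0.4,0],[-2,52,7],0]]'

```text
time: 2.78
eef_pos: [0.585, -0.0849, 0.0407]
tcp_rot: [0.698, -0.112, 0.112, -0.698]
contact_force: [-0.1, -0.4, 1.0]
opening: 0.999
```

```bash
python3 - <<'E'
from h import *
go((.584,-.0858,.040),-18.4)
p,d=viewer.read_camera("wrist"); cv2.imwrite("pics/w2.png",p[...,::-1])
E
```

```text
t 2.7833 pos [ 0.585  -0.0849  0.0407] yaw -18.26 F [-0.1 -0.4  1. ] op 0.999
 turn [-0.    0.14  0.03] shift [-0.6  0.7 -1.1]
```

View pics/w2.png

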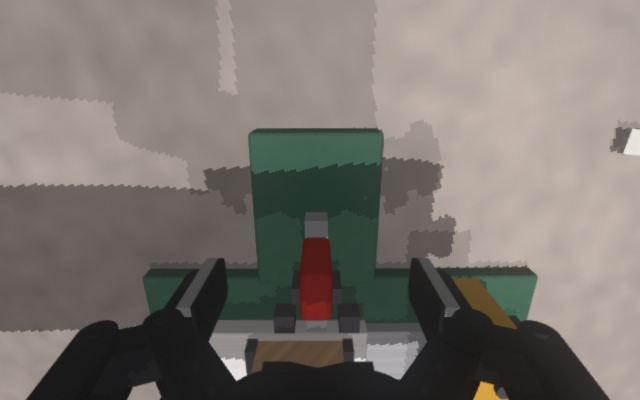

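The red tab, at (316,278), sits centred between the open fingers. I'll close on it.

Call:
step_arm --rows '[[[0,0,0],[0,0,0],1],[[0,0,0],[0,0,0],1],[[0,0,0],[0,0,0],1],[[0,0,0],[0,0,0],1],[[0,0,0],[0,0,0],1],[[0,0,0],[0,0,0],1],[[0,0,0],[0,0,0],1],[[0,0,0],[0,0,0],1]]' --newtons 40

```text
time: 3.5
eef_pos: [0.5842, -0.0848, 0.0406]
tcp_rot: [-0.698, 0.113, -0.112, 0.698]
contact_force: [-3.3, -0.5, 3.3]
opening: 0.155
```

Opening is 13 mm, so the tab is gripped. I'll pull along jig +y, which is tool +z.

Call:
step_arm --rows '[[[0,0,0],[0,0,5],1],[[0,0,0],[0,0,10],1],[[0,0,0],[0,0,15],1],[[0,0,0],[0,0,20],1],[[0,0,0],[0,0,25],1],[[0,0,0],[0,0,30],1],[[0,0,0],[0,0,34],1],[[0,0,0],[0,0,36],1],[[0,0,0],[0,0,36],1],[[0,0,0],[0,0,36],1]]'

```text
time: 4.33
eef_pos: [0.5947, -0.053, 0.0405]
tcp_rot: [0.7, -0.113, 0.11, -0.696]
contact_force: [-8.9, -10.0, 6.5]
opening: 0.153
```

```bash
python3 - <<'E'
from h import *
go((.584,-.0858,.040),-18.4)
p,d=viewer.read_camera("wrist"); cv2.imwrite("pics/w3.png",p[...,::-1])
p,d=viewer.read_camera("side"); cv2.imwrite("pics/s3.png",cv2.resize(p[100:260,200:440,::-1],None,fx=3,fy=3))
E
```

```text
t 4.3333 pos [ 0.5947 -0.053   0.0405] yaw -18.15 F [ -8.9 -10.    6.5] op 0.153
 turn [ 0.35  0.25 -0.13] shift [  0.1   0.7 -34.4]
```

View pics/w3.png

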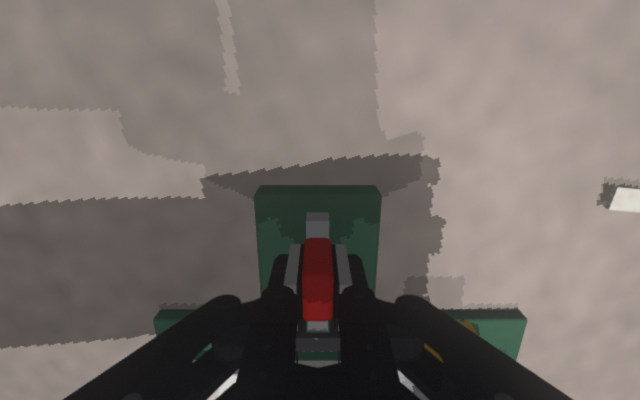

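View pics/s3.png

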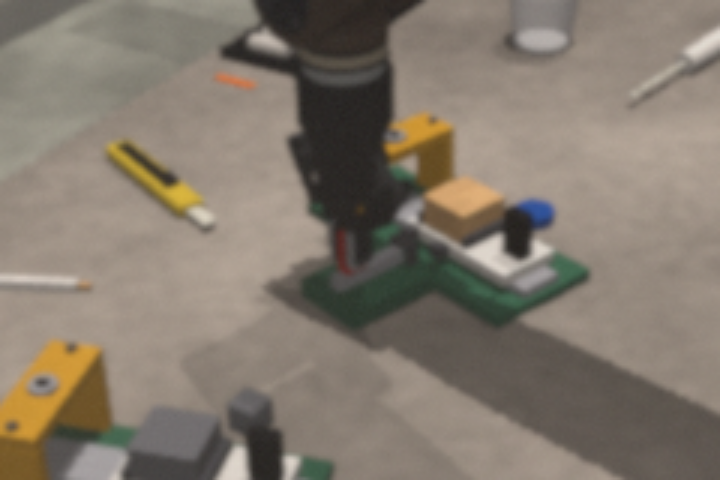

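The tab moved 33.5 mm with the grip holding (tab at (317,278) between the pads). A reaction of about 10 N shows it is at the end stop. I'll release and lift.

Call:
step_arm --rows '[[[0,0,0],[0,0,35],0.4],[[0,0,0],[0,0,0],0.4],[[0,0,0],[0,0,0],0.4],[[0,0,0],[0,0,0],0.4],[[0,0,0],[0,-10,0],0.4],[[0,0,0],[0,-40,0],0.4],[[0,0,0],[0,-75,0],0.4],[[0,0,0],[0,-90,0],0.4],[[0,0,0],[0,-90,0],0.4]]'

```text
time: 5.18
eef_pos: [0.5997, -0.0517, 0.1367]
tcp_rot: [0.698, -0.109, 0.117, -0.698]
contact_force: [0.3, -0.7, 0.5]
opening: 0.601
```

My first row there had an unintended +35 mm shift along the pull direction while the jaws were opening. I'll check whether the lock and carriage moved.

```bash
python3 - <<'E'
from h import *
s=ctrl.get_state(); print(s['time'],s['eef_pos'],s['contact_force'],s['wrist_torque'])
c=viewer.calibration("wrist"); p,d=viewer.read_camera("wrist"); cv2.imwrite("pics/w4.png",p[...,::-1])
X=cloud(c,d); hsv=cv2.cvtColor(p,cv2.COLOR_RGB2HSV); H,S,V=[hsv[...,i].astype(int) for i in range(3)]
m=((H<8)|(H>172))&(S>150)&(V>60); Z=X[...,2]
n,l,st,ce=cv2.connectedComponentsWithStats(m.astype(np.uint8)); i=1+np.argmax(st[1:,4]); t=(l==i)&(abs(Z-.07)<.004)
print('red',st[i],X[t].mean(0))
p,d=viewer.read_camera("side"); cv2.imwrite("pics/s4.png",cv2.resize(p[100:260,200:440,::-1],None,fx=3,fy=3))
E
```

```text
5.1833 [ 0.59969612 -0.05173942  0.13674248] [ 0.27216223 -0.72583008  0.49483334] [ 0.08795233 -0.0620756  -0.01661583]
red [301 188  19  43 754] [ 0.59503207 -0.05388175  0.06905816]
```

View pics/w4.png

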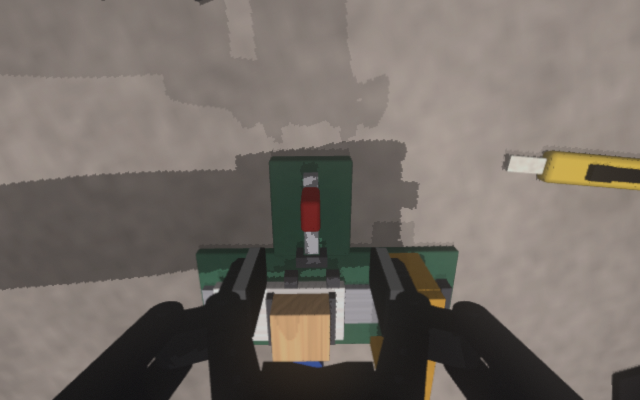

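View pics/s4.png

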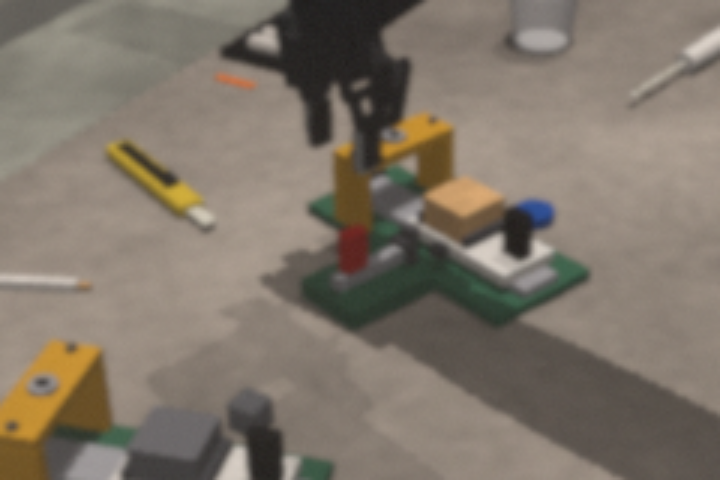

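The lock moved 33 mm, from (0.5849,-0.0850) to (0.5950,-0.0539), and it is fully out. The wrist view has the tab at (311,209), and the side view shows the carriage still at its start. Next I'll go to the black grip, jaws along jig y.

```bash
python3 -c "
from h import *
go((.4872,-.1405,.137),71.8)"
```

```text
t 5.2833 pos [ 0.5965 -0.051   0.1314] yaw -18.32 F [-0.6 -0.  -0.8] op 0.6
 turn [ 8.000e-02 -9.012e+01  1.300e-01] shift [ -75.6   -5.9 -119.3]
```

Call:
step_arm --rows '[[[0,-6,0],[-8,-3,-12],0.4],[[0,-13,0],[-18,-6,-28],0.4],[[0,-20,0],[-28,-6,-44],0.4],[[0,-27,0],[-38,-6,-60],0.4],[[0,-34,0],[-48,-6,-76],0.4],[[0,-41,0],[-58,-6,-92],0.4],[[0,-48,0],[-68,-6,-108],0.4],[[0,-54,0],[-75,-6,-118],0.4],[[0,-60,0],[-75.5,-6,-119],0.4],[[0,-60,0],[-75.5,-6,-119],0.4]]'

```text
time: 6.12
eef_pos: [0.4851, -0.14, 0.1342]
tcp_rot: [-0.66, -0.251, 0.253, 0.662]
contact_force: [-0.2, 0.6, -1.4]
opening: 0.601
```

```bash
python3 -c "
from h import *
go((.4872,-.1405,.12),71.8)"
```

```text
t 6.1167 pos [ 0.4851 -0.14    0.1342] yaw 41.72 F [-0.2  0.6 -1.4] op 0.601
 turn [-2.300e-01 -3.008e+01 -1.000e-02] shift [ 1.2 14.2 -1.8]
```

Call:
step_arm --rows '[[[0,-6,0],[0,0,0],0.4],[[0,-13,0],[1,4,-1],0.4],[[0,-20,0],[1,8,-1],0.4],[[0,-27,0],[1,12,-1],0.4],[[0,-30,0],[1,14,-1],0.4],[[0,-30,0],[1,14,-1],0.4],[[0,-30,0],[1,14,-1],0.4]]'

```text
time: 6.7
eef_pos: [0.4878, -0.1396, 0.1211]
tcp_rot: [-0.573, -0.413, 0.414, 0.574]
contact_force: [-0.3, -0.4, -0.8]
opening: 0.599
```

```bash
python3 - <<'E'
from h import *
go((.4872,-.1405,.045),71.8)
c=viewer.calibration("wrist"); p,d=viewer.read_camera("wrist"); cv2.imwrite("pics/w5.png",p[...,::-1])
X=cloud(c,d)
b=(abs(X[...,2]-.075)<.005)&(np.hypot(X[...,0]-.487,X[...,1]+.1405)<.025)&(p.max(2)<70)
print(b.sum(),X[b].mean(0),cv2.minAreaRect((X[b][:,:2]*1000).astype(np.float32)))
E
```

```text
t 6.7 pos [ 0.4878 -0.1396  0.1211] yaw 71.55 F [-0.3 -0.4 -0.8] op 0.599
 turn [-0.13 -0.25  0.03] shift [-1.1 76.1  0.1]
746 [ 0.48626794 -0.14096363  0.07409193] ((486.9623107910156, -141.2826690673828), (13.796296119689941, 23.907501220703125), 71.87123107910156)
```

View pics/w5.png

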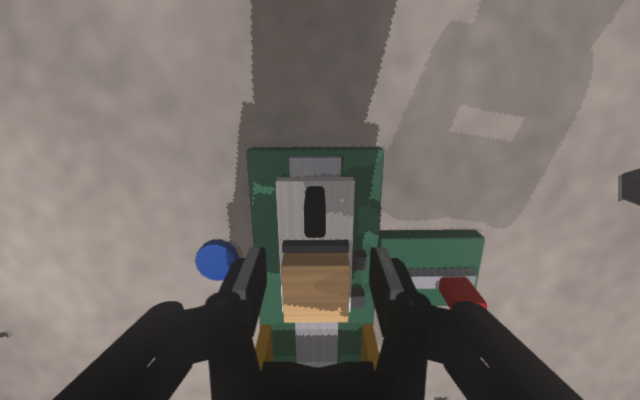

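The black grip is at (315,210) and measures 13.8 x 23.9 mm, centred at (0.487,-0.141) at 71.9°. It is within 1.5 mm of the tool axis. I'll descend and grip.

Call:
step_arm --rows '[[[0,0,0],[-1.3,12,0],0.4],[[0,0,0],[-1.3,32,0],0.4],[[0,0,0],[-1.3,54,0],0.4],[[0,0,0],[-1.3,70,0],0.4],[[0,0,0],[-1.3,76,0],0.4],[[0,0,0],[-1.3,76,0],0.4],[[0,0,0],[-1.3,76,0],1],[[0,0,0],[-1.3,76,0],1],[[0,0,0],[-1.3,76,0],1],[[0,0,0],[-1.3,76,0],1]]'

```text
time: 7.58
eef_pos: [0.4889, -0.142, 0.0478]
tcp_rot: [0.574, 0.415, -0.414, -0.572]
contact_force: [-0.4, -0.4, 2.6]
opening: 0.159
```

Call:
step_arm --rows '[[[0,0,0],[0,0,0],1],[[0,0,0],[0,0,0],1],[[0,0,0],[0,0,0],1]]'

```text
time: 7.83
eef_pos: [0.4888, -0.142, 0.0477]
tcp_rot: [0.574, 0.415, -0.414, -0.572]
contact_force: [-1.3, -0.6, 6.6]
opening: 0.154
```

```bash
python3 -c "
from h import *
go((.4868+.09*.95,-.1411-.09*.311,.045),71.8)"
```

```text
t 7.8333 pos [ 0.4888 -0.142   0.0477] yaw 71.76 F [-1.3 -0.6  6.6] op 0.154
 turn [ 0.14 -0.04 -0.04] shift [  0.4   2.9 -87.7]
```

Call:
step_arm --rows '[[[0,0,0],[0,0,-5],1],[[0,0,0],[0,0,-14],1],[[0,0,0],[0,0,-24],1],[[0,0,0],[0,0,-34],1],[[0,0,0],[0,0,-44],1],[[0,0,0],[0,0,-54],1],[[0,0,0],[0,0,-64],1],[[0,0,0],[0,0,-72],1],[[0,0,0],[0,0,-78],1],[[0,0,0],[0,0,-80],1]]'

```text
time: 8.67
eef_pos: [0.5653, -0.167, 0.0477]
tcp_rot: [0.574, 0.415, -0.414, -0.572]
contact_force: [-2.3, 0.3, 7.5]
opening: 0.15
```

Call:
step_arm --rows '[[[0,0,0],[0,0,-2],1],[[0,0,0],[0,0,-4],1],[[0,0,0],[0,0,-6],1],[[0,0,0],[0,0,-8],1],[[0,0,0],[0,0,-9],1],[[0,0,0],[0,0,-10],1],[[0,0,0],[0,0,-10],1],[[0,0,0],[0,0,-10],1]]'

```text
time: 9.33
eef_pos: [0.5742, -0.1699, 0.0477]
tcp_rot: [0.574, 0.415, -0.414, -0.572]
contact_force: [-2.0, -0.1, 5.5]
opening: 0.159
```

```bash
python3 - <<'E'
from h import *
go((.4868+.09*.95,-.1411-.09*.311,.045),71.8)
p,d=viewer.read_camera("wrist"); cv2.imwrite("pics/w6.png",p[...,::-1])
E
```

```text
t 9.3333 pos [ 0.5742 -0.1699  0.0477] yaw 71.75 F [-2.  -0.1  5.5] op 0.159
 turn [ 0.11 -0.05 -0.01] shift [0.2 2.7 2.1]
```

View pics/w6.png

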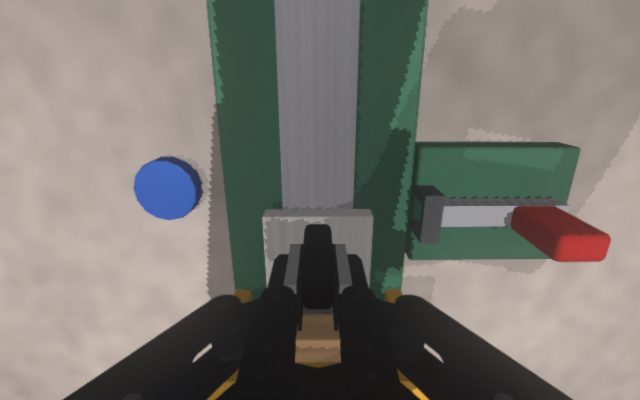

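It has moved about 90 mm, with only friction felt so far. I'll push a few millimetres more to find the stop.

Call:
step_arm --rows '[[[0,0,0],[0,0,-1],1],[[0,0,0],[0,0,-2],1],[[0,0,0],[0,0,-3],1],[[0,0,0],[0,0,-4],1],[[0,0,0],[0,0,-4],1],[[0,0,0],[0,0,-4],1]]'

```text
time: 9.88
eef_pos: [0.5743, -0.1699, 0.0477]
tcp_rot: [-0.57, -0.413, 0.417, 0.575]
contact_force: [-13.4, 2.1, 15.7]
opening: 0.158
```

The carriage is against its stop: about 13 N and no further motion. I'll relax the push, release in place and lift.

Call:
step_arm --rows '[[[0,0,0],[0,0,3],1],[[0,0,0],[0,0,3],1],[[0,0,0],[0,0,3],0.6],[[0,0,0],[0,0,3],0.6],[[0,0,0],[0,0,3],0.6],[[0,0,0],[0,0,3],0.6]]'

```text
time: 10.38
eef_pos: [0.574, -0.1696, 0.0458]
tcp_rot: [-0.573, -0.414, 0.414, 0.573]
contact_force: [-0.2, 0.4, -0.6]
opening: 0.403
```

Call:
step_arm --rows '[[[0,0,0],[0,-5,0],0.6],[[0,0,0],[0,-20,0],0.6],[[0,0,0],[0,-50,0],0.6],[[0,0,0],[0,-80,0],0.6],[[0,0,0],[0,-110,0],0.6],[[0,0,0],[0,-130,20],0.6],[[0,0,0],[0,-140,40],0.6],[[0,0,0],[0,-140,50],0.6],[[0,0,0],[0,-140,50],0.6]]'

```text
time: 11.13
eef_pos: [0.5257, -0.1536, 0.1866]
tcp_rot: [0.573, 0.414, -0.414, -0.573]
contact_force: [0.3, -0.1, 0.3]
opening: 0.4
```

```bash
python3 - <<'E'
from h import *
go((.4868,-.1411,.18),71.8)
c=viewer.calibration("wrist"); p,d=viewer.read_camera("wrist"); cv2.imwrite("pics/w7.png",p[...,::-1])
X=cloud(c,d); e=np.array([.5743,-.1699])
b=(abs(X[...,2]-.075)<.005)&(np.hypot(X[...,0]-e[0],X[...,1]-e[1])<.025)&(p.max(2)<70)
print(b.sum(),X[b].mean(0),cv2.minAreaRect((X[b][:,:2]*1000).astype(np.float32)))
hsv=cv2.cvtColor(p,cv2.COLOR_RGB2HSV); H,S,V=[hsv[...,i].astype(int) for i in range(3)]
t=((H<8)|(H>172))&(S>150)&(V>60)&(abs(X[...,2]-.07)<.004); print('red',t.sum(),X[t].mean(0))
p,d=viewer.read_camera("side"); cv2.imwrite("pics/s7.png",cv2.resize(p[100:300,160:440,::-1],None,fx=2.8,fy=2.8))
E
```

```text
t 11.1333 pos [ 0.5257 -0.1536  0.1866] yaw 71.74 F [ 0.3 -0.1  0.3] op 0.4
 turn [ 0.02 -0.06  0.  ] shift [-0.4  6.6 40.8]
376 [ 0.57163815 -0.16890308  0.0742937 ] ((572.826171875, -168.9819793701172), (13.251190185546875, 23.79999542236328), 71.3077621459961)
red 332 [ 0.59336094 -0.05613425  0.06959597]
```

View pics/w7.png

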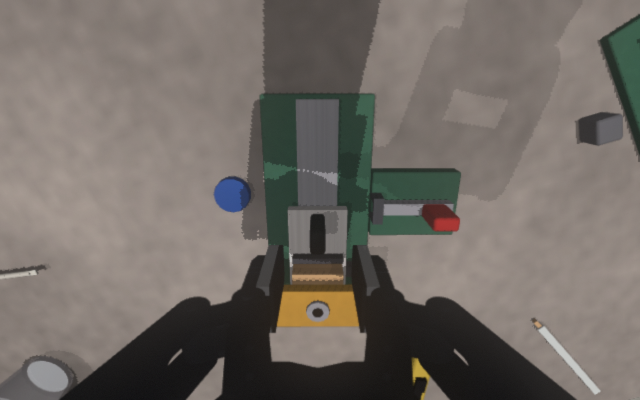

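View pics/s7.png

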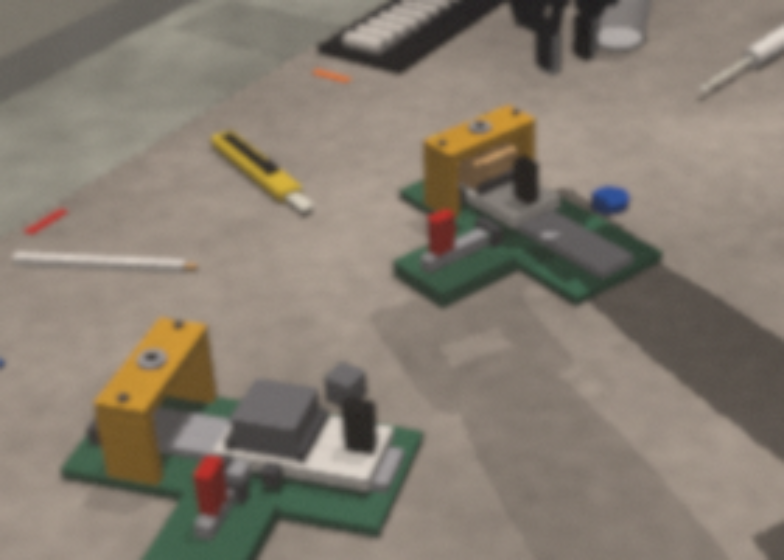

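The carriage grip is at (0.573,-0.169), about 90 mm forward, with the block under the bridge. The red tab is still drawn out, the grey jig is unchanged, and the gripper is clear and at rest. Handing in.

```bash
python3 -c "
from plant import ctrl
print(ctrl.get_state()['dq'].round(3)); print(ctrl.sign_off())"
```

```text
[-0.     0.027 -0.015 -0.001  0.     0.   ]
the job is handed in; nothing more can be done
None
```

I drew the red lock on the wooden-block jig (the right-hand one) about 33 mm out to its end stop. I then pushed the carriage by its black grip about 90 mm forward until it met its stop, and backed the arm off. The job was handed in at about 11 s.

**Last checks:**
- **Carriage:** the black grip measured (0.573, -0.169), about 90 mm from where it started. The push met about 13 N with no further motion, and the block is under the bridge.
- **Lock:** the red tab measured (0.593, -0.056). That is about 2–3 mm from the reading just after I pulled it, which had a different viewpoint, so I take it as camera error. It is still drawn out.
- **Grey jig:** it looked unchanged in the side view; I did not measure its lock.
- **Arm:** the gripper was clear of everything, with wrist force near 0 N.

**One slip:** when I released the lock, the first row of that move kept an unintended +35 mm shift along the pull while the jaws were opening. I didn't see the peak force during that row. Afterwards the lock was fully out, the carriage was still at its start and nothing had been displaced.

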